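Press a clock case's back home with the spindle press

ROBOT

A 6-joint arm with a two-finger parallel gripper is mounted at the origin on a cart in front of the work surface, level with it; the furniture and walls round the work are solid. World frame = base frame: x ahead of the robot, y to its left, z up, the work surface at z = 0. Lengths are in m, angles in rad, forces in N, time in s.
With the tool pointing down it reaches from about 0.25 to 0.725 m from the base axis. Payload 4 kg.
Tool frame: the origin (TCP) lies at the very end of the fingers, on their centre line; the grasp point (between the pads) lies 19 mm behind it; y points along the fingers, z is the direction in which the jaws open and shut, and the axes are right-handed (so a half turn about y gives the same grasp; the last joint's range is limited). The gripper opens to 85 mm and grips with 20 to 120 N. Pads are 22 mm wide; open, the fingers measure 114 mm over their backs; the gripper's body (76 mm by 85 mm) begins 54 mm behind the grasp point. The pads swing forward as they close: fully open they stand 13 mm farther back than shut.
Start: joints at [-1.162, 0.241, 0.005, 1.335, 0, 1.571], TCP at [0.199, -0.459, 0.231] pointing down, gripper open.
Joint ranges: [-2.72, 2.72], [-1.05, 1.87], [-1.09, 1.28], [-1.99, 2.15], [-1.42, 1.44], [-3.14, 3.14]. Speed limits (rad/s): [2.79, 2.79, 3.14, 3.14, 3.14, 3.14].

INTERFACE

Orientations are given as a unit quaternion [x, y, z, w].
In Python, from workcell import bot gives the robot as it stands. The module is installed in compiled form; this text tells all that it offers.
- The arm moves only by the tool move_arm, never from a script. Its argument "increments" is a list of rows, each an object with "grip": the closure, from 0 (fully open) to 1 (shut); "linear": the shift along the tool's x, y, z scaled (see below), a list of three; "twist": the turn about the tool's y scaled (see below). A call has exactly 5 rows; each row shifts and turns the pose as measured when the row begins, along the tool's axes as they then stand; what a row does not reach is not made up. The controller multiplies each number of a shift by 0.2 m and each number of a turn by 2 rad. A row lasts 1/10 s, in which the tool goes at most 50 mm and 8.59 degrees, less where a joint would pass 70% of its speed; a pose out of reach is approached as far as the arm can. A call with a number of a shift or a turn outside -1 to 1 is refused whole. A call with a gripper value outside its range is refused whole. The fingers move at their own pace and stop on an object; the grip force is fixed at half the most. Time passes only in rows, so rows that do not move let the fingers close, or fill a call up. It gives the time, the measured TCP pose, the force and the opening at its end, in the units of the state.
- bot.get_obs(): the state, without advancing time (a new reading comes with each control period).
- bot.camera(name): name is "side" or "top"; returns (picture, depth): 480x640x3 uint8, blue, green, red; 480x640 float32, m along the optical axis (not along the pixel's ray), 0 where there is no reading.
- bot.camera_params(name): a dict with "camera_matrix" (3x3 intrinsics, pixels), "dist" ([k1, k2, p1, p2, k3] as OpenCV has them; the pictures are not rectified), "rvec" (rotation vector, rad) and "tvec" (3), from world to camera coordinates, as OpenCV has them. Camera axes: x right, y down, z forward; pixel columns grow to the right and rows downward; lengths in m; the calibration is good to about 2 mm. A picture is of the moment at which its call begins. camera_params takes no time and is no camera call.
- bot.job_done(): hands the job in, once; it reports no verdict.
The state is a dict: "clock": time; "joint_pos": joint angles; "joint_vel": joint speeds; "tau": joint torques, N m; "eef_pos": TCP position; "tool_rot": TCP orientation; "ft_force": force on the tool from outside, world axes, zero at the start; "ft_torque": the same for the moment, N m; "grip_width": finger opening in m.
Only numpy, scipy, OpenCV 4.12 (cv2) and the standard library are available. Lean on these libraries where they do the work, as an engineer would, in place of code of your own. Each camera call takes 0.05 s, during which the arm holds its last target. There are 200 camera calls.

TASK

The clock case in the spindle press has its push-fit back still standing proud. Without gripping anything or forcing the press, turn the press's wheel by pushing a spoke round with one finger (clockwise from above lowers it) until the back is fully home, then push the wheel back the other way until the die stands at least 12 mm clear above the back, and take the finger away from the wheel. Do not touch the case or its back, leave the case lying in its nest, and do not disturb the other things on the bench.

Things in the scene. Friction and masses are not known exactly. Their poses are not given: they have to be found in the camera images.
- spindle_press: Bolted-down hand press, dark C-frame. Origin: under its base on the vertical spindle axis; x towards the column. Base 100 mm wide, from 60 mm before to 115 mm behind the axis. The column (65 to 105 mm behind) and its arm end at height 126 mm, a boss (radius 22 mm) at 131 mm. A fingertip higher than 132 mm, 40 mm or more from the axis, has free way all round below the spokes.
- press_wheel (a joint): Turn of the three-spoked wheel on the spindle, rad; grows clockwise seen from above, which lowers the die 40 mm a turn (6.37 mm per rad). 0 = top stop, 4.24 = bottom stop (collar under the hub meets the boss). It stays where it is left (friction 0.06 N m, 1 N at 55 mm radius); pressing the back in takes about 6 N there; more than 40 N is forcing.
- press_ram (a joint): Travel of the spindle with die and wheel, m downwards from the top stop (0 to 0.027) = press_wheel x 0.00637. At 0.020 the die meets the proud back, at 0.026 the back is home. It starts 5 to 14 mm above the proud back.
- hub (a point): Centre of the wheel's hub (34 mm across) on the spindle axis, at the height of the spokes' centre line: 189 mm over the bench at the top stop, 162 mm at the bottom stop, as the wheel moves with the spindle. The spindle's end stands 19 mm above this point. Three level steel spokes, 8 mm thick, 120 degrees apart, run out to black balls.
- ball0 (a point): Centre of the black ball (20 mm across) at the outer end of spoke 0, 78 mm from the axis. Seen from above, ball0, ball1, ball2 follow one another anticlockwise.
- ball1 (a point): Centre of the black ball (20 mm across) at the outer end of spoke 1, 78 mm from the axis
- ball2 (a point): Centre of the black ball (20 mm across) at the outer end of spoke 2, 78 mm from the axis
- die_face (a point): Centre of the lower face of the blue pressing die (44 mm across, 12 mm thick) on the lower end of the spindle.
- nest (a point): Centre of the floor of the white plastic nest on the press's base, 30 mm over the bench; its bore is 53 mm wide and 8 mm deep.
- clock_case: Small round brass clock case lying loose in the nest, back upward: 50 mm across, body 20 mm high, with a small crown on its side. Origin: centre of its underside, z up.
- case_back (a joint): How far the steel push-fit back has been pressed into the case, m: 0 = standing 6 mm proud, 0.006 = home against the case. It moves stiffly (40 N) and stays where it is left.
- back_top (a point): Centre of the upper face of the steel back (49 mm across).
- eye_loupe: black flared eye loupe standing on the bench, 36 mm across, 39 mm high; loose, a bystander. Origin: centre of its underside.
- screwdriver_c: watch screwdriver with an orange end lying on the bench, 92 mm long; loose, a bystander. Origin: centre of its underside.
- movement: gold-coloured watch movement lying flat, 26 mm across, 6 mm thick; loose, a bystander. Origin: centre of its underside.
- lidded_cup: small black cup with clear lid, 26 mm across, 26 mm high; loose, a bystander. Origin: centre of its underside.
- steel_loupe: bright steel loupe standing on the bench, 24 mm across, 25 mm high; loose, a bystander. Origin: centre of its underside.
- benzine_jar: clear glass jar with ball-topped lid, 59 mm across, 58 mm high; loose, a bystander. Origin: centre of its underside.
- glass_jar: glass jar with black lid, 45 mm across, 40 mm high; loose, a bystander. Origin: centre of its underside.
Mind the look-alikes: they are no part of the job. Leave any blue or pink look-alike of the clock_case alone.

How it is judged:
By the outcome, as a careful person would: the job done as asked, in the order asked, and still so for the second after the job is handed in, with the robot touching nothing.
It also fails if it takes over 45 s, if anything falls off the work surface, if the arm or the gripper's body presses on something with over 40 N, if the wrist force passes 120 N, or if a joint passes its speed limit or range.

## Working session

There is one attempt and no reset: what is moved stays moved. The work goes in short steps, Python scripts to look and compute and a tool call to move; the robot and the scene stay as the last step left them, time stands still between calls to the robot, and variables do not carry over. Pictures are saved under pics/ and viewed, about 8 in all and at most 12, crops included, and the job is handed in when it is done.

Besides the shell and the picture viewer there is one more tool, called after "Call:" as name(argument=value, ...) on one line, values as JSON. move_arm: Moves the arm, as the interface text tells. Its arguments: {"type":"object","properties":{"increments":{"type":"array"}},"required":["increments"]}

```bash
mkdir -p pics
python3 - <<'E'
from workcell import bot
import cv2,numpy as np
o=bot.get_obs();print({k:np.round(v,3) for k,v in o.items()})
for n in("top","side"):
    p,d=bot.camera(n);cv2.imwrite(f"pics/{n}0.png",p);np.save(f"{n}0.npy",d)
    c=bot.camera_params(n);R=cv2.Rodrigues(np.array(c["rvec"]))[0];print(n,np.round(c["camera_matrix"],1),np.round(c["dist"],3),"cam",np.round(-R.T@np.ravel(c["tvec"]),3),np.round(R,2))
E
```

```text
{'clock': np.float64(0.0), 'joint_pos': array([-1.162,  0.241,  0.004,  1.335,  0.   ,  1.571]), 'joint_vel': array([ 0.   ,  0.001,  0.   ,  0.   ,  0.001, -0.001]), 'tau': array([ 1.0000e-03, -3.7232e+01,  2.5241e+01,  1.7000e-02,  0.0000e+00,
        0.0000e+00]), 'eef_pos': array([ 0.199, -0.458,  0.23 ]), 'tool_rot': array([-0.144,  0.693, -0.692,  0.143]), 'ft_force': array([-1.047, -0.313,  0.23 ]), 'ft_torque': array([ 0.03 , -0.009,  0.084]), 'grip_width': np.float64(0.085)}
top [[451.6   0.  327.4]
 [  0.  451.6 232.7]
 [  0.    0.    1. ]] [-0.018  0.     0.     0.     0.   ] cam [0.345 0.061 1.183] [[-0.01 -1.    0.  ]
 [-0.98  0.01 -0.2 ]
 [ 0.2  -0.01 -0.98]]
side [[467.6   0.  319.8]
 [  0.  467.6 242. ]
 [  0.    0.    1. ]] [-0.062  0.     0.     0.     0.   ] cam [ 0.371 -0.839  0.558] [[ 0.97 -0.23  0.01]
 [-0.08 -0.39 -0.92]
 [ 0.21  0.89 -0.39]]
```

View pics/top0.png

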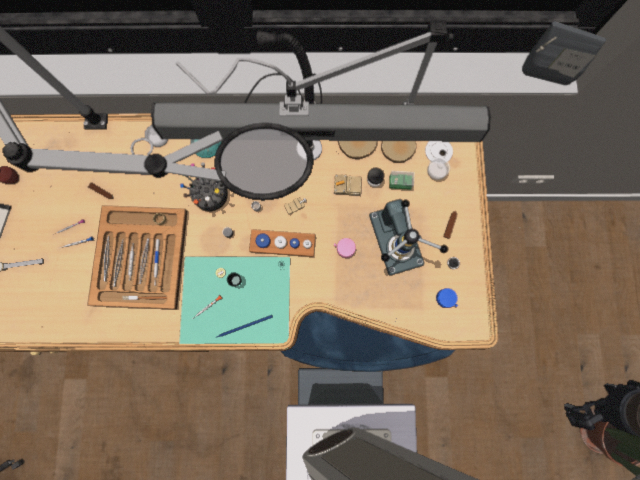

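View pics/side0.png

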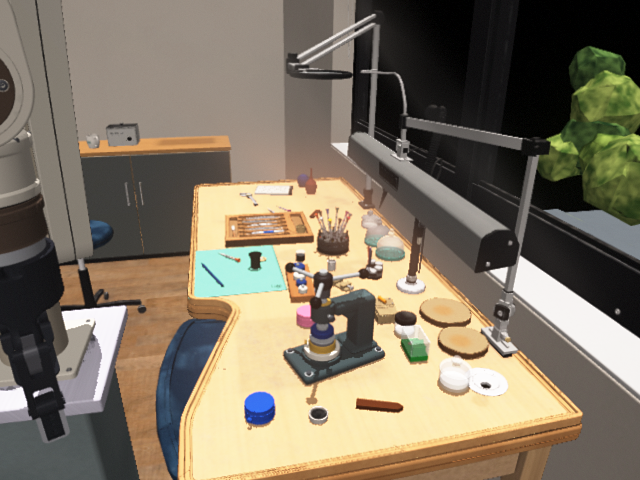

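The top view shows the press near (405,235), with its hub around (411,237). The side view shows it near (335,330). I'll crop both views enlarged.

```bash
cat > h.py <<'E'
from workcell import bot
import cv2,numpy as np
def P(n):
    c=bot.camera_params(n);return np.array(c["camera_matrix"]),np.array(c["dist"]),np.array(c["rvec"],float),np.array(c["tvec"],float)
def ray(n,uv):
    K,D,r,t=P(n);R=cv2.Rodrigues(r)[0];x=cv2.undistortPoints(np.array([[uv]],float),K,D)[0,0]
    return -R.T@t.ravel(),R.T@np.array([x[0],x[1],1])
def plane(n,uv,z):
    o,v=ray(n,uv);return o+v*(z-o[2])/v[2]
def proj(n,p):
    K,D,r,t=P(n);return cv2.projectPoints(np.array(p,float).reshape(-1,1,3),r,t,K,D)[0][:,0]
def tri(a,b):
    o1,v1=ray("top",a);o2,v2=ray("side",b);v1/=np.linalg.norm(v1);v2/=np.linalg.norm(v2)
    s=np.linalg.lstsq(np.c_[v1,-v2],o2-o1,rcond=None)[0];p,q=o1+s[0]*v1,o2+s[1]*v2
    return (p+q)/2,np.linalg.norm(p-q)
def crop(n,img,x,y,w,h,k,f):
    cv2.imwrite(f,cv2.resize(img[y:y+h,x:x+w],None,fx=k,fy=k,interpolation=cv2.INTER_CUBIC))
E
python3 - <<'E'
import cv2,numpy as np
t=cv2.imread("pics/top0.png")[190:290,355:475];s=cv2.imread("pics/side0.png")[250:390,270:400]
t=cv2.resize(t,(480,400),interpolation=2);s=cv2.resize(s,None,fx=4,fy=4,interpolation=2)[:560,:]
t=cv2.resize(t,(300,250)) if 0 else t
c=np.zeros((600,1000,3),np.uint8)
c[:400,:480]=t;c[:560,480:1000]=s
cv2.imwrite("pics/c1.png",cv2.resize(c,(800,480),interpolation=cv2.INTER_AREA))
E
```

```text
(no output)
```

View pics/c1.png

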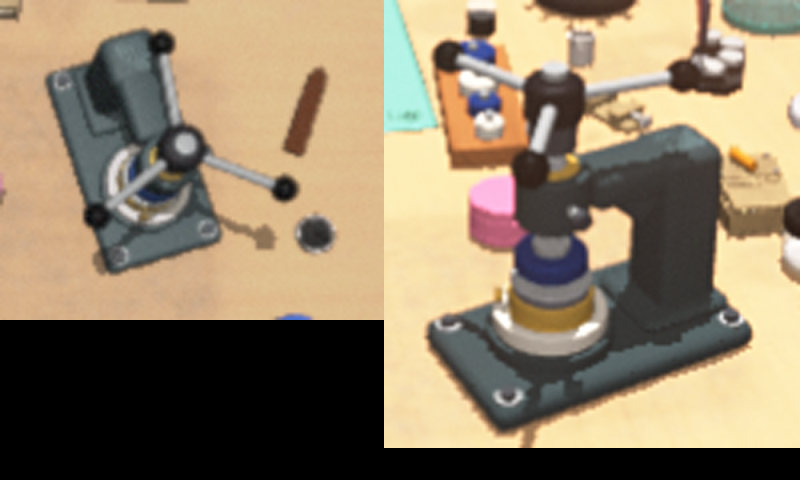

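The enlarged crops show three black balls. In the top view they are at about A(405.6,203.4), B(444.1,248.8) and C(385.3,257.5), with the spindle end at (413.4,235.6). In the side view A(363.8,273.4), B(315.9,302.2), C(290,267.2) and the spindle end is at (323.1,271.9). The blue die stands just above the steel back.

Run:
```python
from h import *
T=dict(A=(405.6,203.4),B=(444.1,248.8),C=(385.3,257.5),top=(413.4,235.6));S=dict(A=(363.8,273.4),B=(315.9,302.2),C=(290,267.2),top=(323.1,271.9))
W={}
for k in T:
    W[k],e=tri(T[k],S[k]);print(k,W[k].round(4),round(e,4))
b=np.array([W[k] for k in"ABC"]);c=b.mean(0);print("hub",c)
for k in"ABC":
    d=W[k]-W["top"];print(k,"r",np.hypot(*d[:2]).round(4),"ang",np.degrees(np.arctan2(d[1],d[0])).round(1),"from c",np.hypot(*(W[k]-c)[:2]).round(4),np.degrees(np.arctan2(*(W[k]-c)[1::-1])).round(1))
# base corner screws from side & top
for n,u in(("top",(75/3.2+355,82/3.2+190)),("top",(118/3.2+355,255/3.2+190)),("top",(208/3.2+355,229/3.2+190))):print(plane(n,u,.02))
```

```text
A [ 0.6223 -0.1255  0.1754] 0.0011
B [ 0.5153 -0.2083  0.1762] 0.0011
C [ 0.4963 -0.0744  0.1755] 0.0011
top [ 0.5434 -0.1369  0.192 ] 0.0019
hub [ 0.54464076 -0.13606054  0.17569794]
A r 0.0797 ang 8.2 from c 0.0784 7.7
B r 0.0767 ang -111.5 from c 0.078 -112.1
C r 0.0783 ang 127.0 from c 0.0784 128.1
[ 0.63135486 -0.08068044  0.02      ]
[ 0.48716939 -0.11126805  0.02      ]
[ 0.50790751 -0.18522083  0.02      ]
```

```bash
cat >> h.py <<'E'
from scipy.spatial.transform import Rotation as Ro
H=np.array([.5446,-.1361])
def st():
    o=bot.get_obs();R=Ro.from_quat(o["tool_rot"]).as_matrix();p=np.array(o["eef_pos"]);d=p[:2]-H
    a=lambda v:round(float(np.degrees(np.arctan2(v[1],v[0]))),1)
    print("t",round(float(o["clock"]),2),"p",p.round(4),"r",np.hypot(*d).round(4),"polar",a(d),"x-ang",a(R[:,0]),"z-ang",a(R[:,2]),"down",R[:,1].round(3),"F",np.round(o["ft_force"],1),"j1,j6",np.round(o["joint_pos"],2),"w",round(float(o["grip_width"]),4))
    return p,R
def to(tp,R,p):  # tool-frame displacement scaled
    return (R.T@(np.array(tp)-p)/.2).round(3)
def at(r,deg,z): return [H[0]+r*np.cos(np.radians(deg)),H[1]+r*np.sin(np.radians(deg)),z]
E
python3 - <<'E'
from h import *
p,R=st();print("to hover",to(at(.046,175,.25),R,p))
E
```

```text
t 0.1 p [ 0.1985 -0.4583  0.2305] r 0.4728 polar -137.0 x-ang -156.6 z-ang -66.6 down [-0.001  0.002 -1.   ] F [-0.6  0.4  0.2] j1,j6 [-1.16  0.24  0.    1.34  0.    1.57] w 0.085
to hover [-2.026 -0.096 -0.9  ]
```

Call:
move_arm(increments=[{"grip":1,"linear":[-0.2,-0.03,-0.09],"twist":0},{"grip":1,"linear":[-0.2,-0.03,-0.09],"twist":0},{"grip":1,"linear":[-0.2,-0.03,-0.09],"twist":0},{"grip":1,"linear":[-0.2,-0.03,-0.09],"twist":0},{"grip":1,"linear":[-0.2,-0.03,-0.09],"twist":-0.07}])

```text
clock: 0.6
eef_pos: [0.3468, -0.2947, 0.2576]
tool_rot: [-0.189, 0.684, -0.679, 0.187]
ft_force: [0.2, -0.5, -0.3]
grip_width: 0.0127
```

Run:
```python
from h import *
p,R=st();print("to hover",to(at(.046,188,.25),R,p))
```

```text
t 0.6 p [ 0.3468 -0.2947  0.2576] r 0.2535 polar -141.3 x-ang -149.2 z-ang -59.2 down [-0.006  0.006 -1.   ] F [ 0.2 -0.5 -0.3] j1,j6 [-0.71  0.15 -0.04  1.39  0.    1.9 ] w 0.0127
to hover [-1.044  0.039 -0.262]
```

Call:
move_arm(increments=[{"grip":1,"linear":[-0.21,0,-0.05],"twist":0},{"grip":1,"linear":[-0.21,0,-0.05],"twist":0},{"grip":1,"linear":[-0.21,0,-0.05],"twist":0},{"grip":1,"linear":[-0.21,0,-0.05],"twist":0},{"grip":1,"linear":[-0.2,0,-0.05],"twist":0}])

```text
clock: 1.1
eef_pos: [0.5039, -0.1369, 0.2573]
tool_rot: [-0.191, 0.684, -0.679, 0.187]
ft_force: [-0.3, -1.1, -0.3]
grip_width: 0.0001
```

Call:
move_arm(increments=[{"grip":1,"linear":[0,0,0],"twist":-0.075},{"grip":1,"linear":[0,0,0],"twist":-0.075},{"grip":1,"linear":[0,0,0],"twist":-0.075},{"grip":1,"linear":[0,0,0],"twist":-0.075},{"grip":1,"linear":[0,0,0],"twist":-0.075}])

```text
clock: 1.6
eef_pos: [0.5069, -0.1299, 0.2529]
tool_rot: [-0.429, 0.569, -0.558, 0.425]
ft_force: [-0.1, 0.4, -0.0]
grip_width: 0.0002
```

Call:
move_arm(increments=[{"grip":1,"linear":[0,0,0],"twist":-0.075},{"grip":1,"linear":[0,0,0],"twist":-0.075},{"grip":1,"linear":[0,0,0],"twist":-0.075},{"grip":1,"linear":[0,0,0],"twist":-0.075},{"grip":1,"linear":[0,0,0],"twist":-0.075}])

```text
clock: 2.1
eef_pos: [0.5052, -0.1291, 0.2497]
tool_rot: [0.604, -0.376, 0.36, -0.603]
ft_force: [0.3, -0.7, -0.1]
grip_width: -0.0
```

Call:
move_arm(increments=[{"grip":1,"linear":[0,0,0],"twist":-0.075},{"grip":1,"linear":[0,0,0],"twist":-0.075},{"grip":1,"linear":[0,0,0],"twist":-0.075},{"grip":1,"linear":[0,0,0],"twist":-0.075},{"grip":1,"linear":[0,0,0],"twist":-0.075}])

```text
clock: 2.6
eef_pos: [0.5034, -0.1287, 0.2467]
tool_rot: [-0.694, 0.131, -0.112, 0.699]
ft_force: [-0.0, 0.4, -0.4]
grip_width: -0.0002
```

Run:
```python
from h import *
p,R=st();print("to hover",to(at(.046,185,.25),R,p),"to low",to(at(.046,185,.142),R,p))
```

```text
t 2.6 p [ 0.5034 -0.1287  0.2467] r 0.0419 polar 169.8 x-ang -19.7 z-ang 70.2 down [-0.026  0.012 -1.   ] F [-0.   0.4 -0.4] j1,j6 [-0.25  0.3   0.12  1.42  0.01  0.09] w -0.0002
to hover [-0.003 -0.017 -0.062] to low [ 0.012  0.523 -0.063]
```

Call:
move_arm(increments=[{"grip":1,"linear":[0,0,-0.06],"twist":0},{"grip":1,"linear":[0,0.125,0],"twist":0},{"grip":1,"linear":[0,0.125,0],"twist":0},{"grip":1,"linear":[0,0.125,0],"twist":0},{"grip":1,"linear":[0,0.11,0],"twist":0}])

```text
clock: 3.1
eef_pos: [0.4976, -0.143, 0.149]
tool_rot: [-0.694, 0.134, -0.119, 0.697]
ft_force: [0.8, -0.1, 0.8]
grip_width: 0.0001
```

```bash
cat >> h.py <<'E'
def pic(tag):
    t,_=bot.camera("top");s,_=bot.camera("side")
    c=np.zeros((600,800,3),np.uint8)
    t=cv2.resize(t[190:280,360:480],None,fx=3.3,fy=3.3,interpolation=2);s=cv2.resize(s[245:375,275:395],None,fx=3.3,fy=3.3,interpolation=2)
    c[:t.shape[0],:t.shape[1]]=t;c[:s.shape[0],400:400+s.shape[1]]=s;cv2.imwrite(f"pics/{tag}.png",c[:440])
E
python3 - <<'E'
from h import *
p,R=st();print(to(at(.046,185,.142),R,p));pic("c2")
E
```

```text
t 3.1 p [ 0.4976 -0.143   0.149 ] r 0.0475 polar -171.6 x-ang -20.6 z-ang 69.4 down [-0.02   0.009 -1.   ] F [ 0.8 -0.1  0.8] j1,j6 [-0.28  0.34 -0.08  1.17  0.    0.08] w 0.0001
[0.001 0.035 0.016]
```

View pics/c2.png

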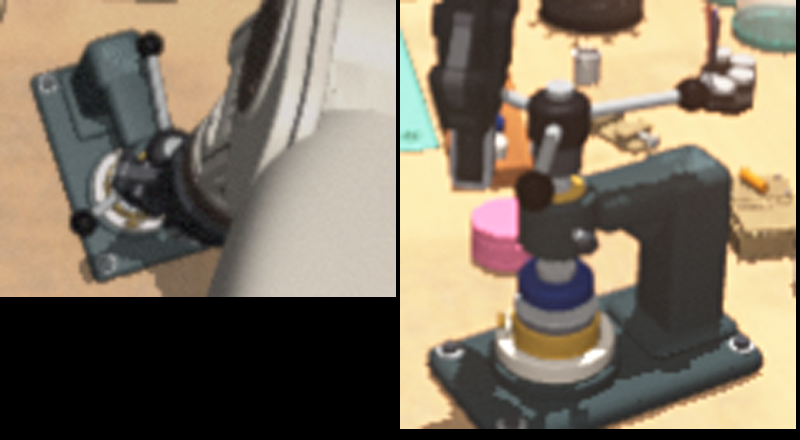

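The picture shows the finger standing free in the gap to the left of the hub, below spoke level, with the case untouched. Next I'll bring it up to spoke C.

Call:
move_arm(increments=[{"grip":1,"linear":[-0.01,0.02,0.06],"twist":0},{"grip":1,"linear":[-0.01,0.015,0.06],"twist":0},{"grip":1,"linear":[0.001,0,0.024],"twist":0.053},{"grip":1,"linear":[0.001,0,0.024],"twist":0.053},{"grip":1,"linear":[0.001,0,0.024],"twist":0.053}])

```text
clock: 3.7
eef_pos: [0.5088, -0.1036, 0.1434]
tool_rot: [-0.665, 0.249, -0.232, 0.665]
ft_force: [-0.7, -0.9, -0.6]
grip_width: 0.0002
```

Run:
```python
from h import *
p,R=st()
```

```text
t 3.7 p [ 0.5088 -0.1036  0.1434] r 0.0484 polar 137.7 x-ang -39.8 z-ang 50.2 down [-0.023  0.009 -1.   ] F [-0.7 -0.9 -0.6] j1,j6 [-0.2   0.35 -0.08  1.17  0.    0.49] w 0.0002
```

Call:
move_arm(increments=[{"grip":1,"linear":[0.003,0,0.025],"twist":0.05},{"grip":1,"linear":[0.003,0,0.025],"twist":0.053},{"grip":1,"linear":[0.003,0,0.025],"twist":0.053},{"grip":1,"linear":[0.003,0,0.025],"twist":0.053},{"grip":1,"linear":[0.003,0,0.025],"twist":0.053}])

```text
clock: 4.2
eef_pos: [0.532, -0.0855, 0.1476]
tool_rot: [0.578, -0.418, 0.404, -0.573]
ft_force: [-1.0, 0.3, -0.9]
grip_width: -0.0001
```

Run:
```python
from h import *
p,R=st();pic("c3")
```

```text
t 4.2 p [ 0.532  -0.0855  0.1476] r 0.0521 polar 103.9 x-ang -71.0 z-ang 19.0 down [-0.02   0.006 -1.   ] F [-1.   0.3 -0.9] j1,j6 [-0.16  0.38 -0.02  1.19  0.    1.08] w -0.0001
```

View pics/c3.png

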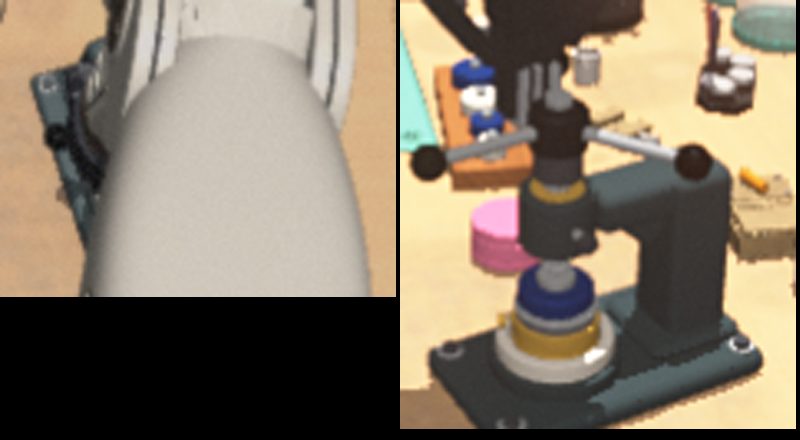

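The picture shows the wheel turning, with balls in the side crop at (429,162) and (694,162), and the finger left of the hub behind the spokes. I'll work out the wheel angle from those points.

```bash
cat >> h.py <<'E'
def balls(dw): # dw: rad turned clockwise since start
    return np.array([at(.078,a-np.degrees(dw),.1757-.00637*dw) for a in(8,-112,128)])
def fit(n,pts):
    pts=np.array(pts)
    def c(w):
        q=proj(n,balls(w));return sum(min(np.hypot(*(q-u).T)) for u in pts)/len(pts)
    g=np.arange(-1,2.6,.01);e=[c(w) for w in g];i=int(np.argmin(e));print("dw",g[i].round(2),"err px",round(e[i],2),"ram est",round(.0133+.00637*g[i],4));return g[i]
sc=lambda x,y:(275+(x-400)/3.3,245+y/3.3)
E
python3 - <<'E'
from h import *
fit("side",[sc(429,162),sc(694,162)]);p,R=st()
print("C angle check")
E
```

```text
dw 0.85 err px 0.41 ram est 0.0187
t 4.3 p [ 0.5329 -0.0855  0.1477] r 0.052 polar 103.0 x-ang -70.7 z-ang 19.3 down [-0.018  0.006 -1.   ] F [ 0.  -0.2  0.3] j1,j6 [-0.16  0.38 -0.02  1.19  0.    1.07] w 0.0002
C angle check
```

Call:
move_arm(increments=[{"grip":1,"linear":[0.014,0.025,0.02],"twist":0.05},{"grip":1,"linear":[0.014,0.02,0.02],"twist":0.05},{"grip":1,"linear":[0.01,0.01,0.02],"twist":0.05},{"grip":1,"linear":[0.005,0.004,0.02],"twist":0.05},{"grip":1,"linear":[0.005,0.004,0.02],"twist":0.05}])

```text
clock: 4.8
eef_pos: [0.5495, -0.0841, 0.1392]
tool_rot: [-0.46, 0.549, -0.53, 0.454]
ft_force: [-4.1, 4.3, 3.7]
grip_width: 0.0001
```

Run:
```python
from h import *
p,R=st()
```

```text
t 4.8 p [ 0.5495 -0.0841  0.1392] r 0.0522 polar 84.6 x-ang -99.5 z-ang -9.5 down [-0.025  0.015 -1.   ] F [-4.1  4.3  3.7] j1,j6 [-0.16  0.43  0.02  1.19  0.01  1.58] w 0.0001
```

Call:
move_arm(increments=[{"grip":1,"linear":[0.01,0,0.022],"twist":0.04},{"grip":1,"linear":[0.01,0,0.022],"twist":0.04},{"grip":1,"linear":[0.01,0,0.022],"twist":0.04},{"grip":1,"linear":[0.01,0,0.022],"twist":0.04},{"grip":1,"linear":[0.01,0,0.022],"twist":0.04}])

```text
clock: 5.3
eef_pos: [0.5608, -0.0842, 0.1387]
tool_rot: [-0.347, 0.638, -0.599, 0.338]
ft_force: [-1.8, 9.1, -0.2]
grip_width: -0.0002
```

Run:
```python
from h import *
p,R=st();pic("c4")
```

```text
t 5.3 p [ 0.5608 -0.0842  0.1387] r 0.0544 polar 72.7 x-ang -122.1 z-ang -32.0 down [-0.038  0.043 -0.998] F [-1.8  9.1 -0.2] j1,j6 [-0.17  0.46  0.08  1.23  0.04  1.96] w -0.0002
```

View pics/c4.png

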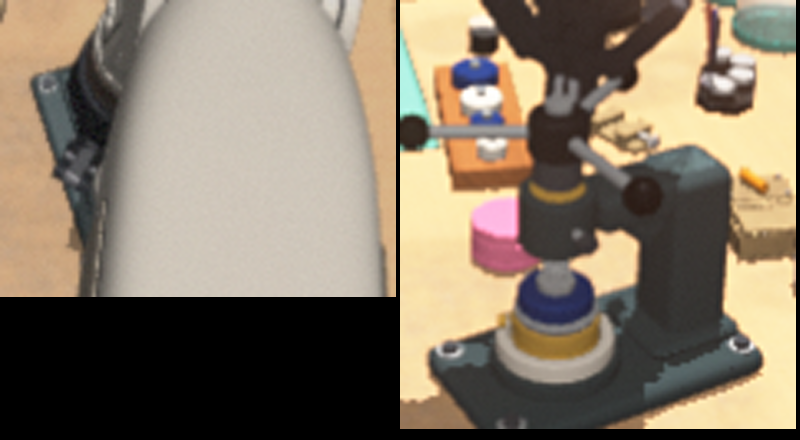

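The picture shows balls in the side crop at (412,131) and (645,194), with the third partly hidden at (624,75). The finger is behind the hub on the spoke, and the case is unmoved.

Run:
```python
from h import *
w=fit("side",[sc(412,131),sc(645,194),sc(624,75)]);print(proj("side",balls(w)).round(1),sc(412,131),sc(645,194),sc(624,75));p,R=st()
C=128-np.degrees(w);print("C",C)
n=np.radians(C-90)
print("10mm along push normal, tool units",(R.T@np.array([np.cos(n),np.sin(n),0])*.01/.2).round(3))
```

```text
dw 1.38 err px 0.69 ram est 0.0221
[[348.5 304.2]
 [278.3 284.7]
 [342.  267.4]] (278.6363636363636, 284.6969696969697) (349.24242424242425, 303.7878787878788) (342.8787878787879, 267.72727272727275)
t 5.4 p [ 0.561  -0.0845  0.1387] r 0.0541 polar 72.3 x-ang -122.0 z-ang -31.9 down [-0.038  0.042 -0.998] F [-0.7  7.1 -0.5] j1,j6 [-0.17  0.46  0.08  1.23  0.04  1.96] w -0.0
C 48.93182427194627
10mm along push normal, tool units [ 0.008 -0.003  0.049]
```

Call:
move_arm(increments=[{"grip":1,"linear":[0.005,0,0.027],"twist":0.05},{"grip":1,"linear":[0.004,0,0.027],"twist":0.05},{"grip":1,"linear":[0.003,0,0.027],"twist":0.05},{"grip":1,"linear":[0.003,0,0.027],"twist":0.05},{"grip":1,"linear":[0.003,0,0.027],"twist":0.05}])

```text
clock: 5.9
eef_pos: [0.575, -0.0884, 0.1377]
tool_rot: [-0.19, 0.71, -0.655, 0.172]
ft_force: [0.5, 6.2, -0.6]
grip_width: 0.0003
```

Run:
```python
from h import *
p,R=st()
```

```text
t 5.9 p [ 0.575  -0.0884  0.1377] r 0.0566 polar 57.5 x-ang -150.3 z-ang -60.3 down [-0.045  0.069 -0.997] F [ 0.5  6.2 -0.6] j1,j6 [-0.18  0.5   0.13  1.26  0.06  2.44] w 0.0003
```

Call:
move_arm(increments=[{"grip":1,"linear":[-0.006,-0.003,0.025],"twist":0.035},{"grip":1,"linear":[-0.006,-0.003,0.025],"twist":0.035},{"grip":1,"linear":[-0.006,-0.003,0.025],"twist":0.035},{"grip":1,"linear":[-0.006,-0.003,0.02],"twist":0.035},{"grip":1,"linear":[0,0,0],"twist":0}])

```text
clock: 6.4
eef_pos: [0.5828, -0.092, 0.1371]
tool_rot: [-0.103, 0.733, -0.668, 0.07]
ft_force: [0.2, 0.1, -0.1]
grip_width: -0.0001
```

Run:
```python
from h import *
p,R=st();pic("c5")
```

```text
t 6.4 p [ 0.5828 -0.092   0.1371] r 0.0583 polar 49.1 x-ang -165.8 z-ang -76.0 down [-0.057  0.085 -0.995] F [ 0.2  0.1 -0.1] j1,j6 [-0.19  0.53  0.18  1.29  0.07  2.7 ] w -0.0001
```

View pics/c5.png

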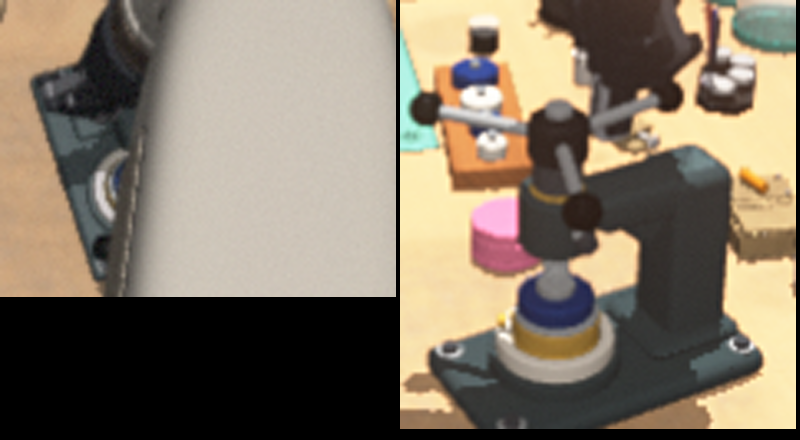

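The side crop shows balls at (426,107), (581,211) and (670,96). The proud gap at the steel back has almost closed.

Run:
```python
from h import *
w=fit("side",[sc(426,107),sc(581,211),sc(670,96)]);print(proj("side",balls(w)).round(1),sc(426,107),sc(581,211),sc(670,96))
p,R=st()
C=128-np.degrees(w);print("C",C)
u=np.radians(C);d=p[:2]-H;print("s,h",d@[np.cos(u),np.sin(u)],d@[-np.sin(u),np.cos(u)])
for a in(C-90,C-75,C-60):
  n=np.radians(a);print(a,"10mm:",(R.T@np.array([np.cos(n),np.sin(n),0])*.05).round(3))
```

```text
dw 1.8 err px 0.4 ram est 0.0248
[[329.8 309. ]
 [282.9 277.6]
 [355.9 273.8]] (282.8787878787879, 277.42424242424244) (329.8484848484849, 308.93939393939394) (356.8181818181818, 274.0909090909091)
t 6.5 p [ 0.583  -0.0923  0.1373] r 0.0582 polar 48.8 x-ang -165.8 z-ang -76.0 down [-0.056  0.085 -0.995] F [-0.4  1.7 -2. ] j1,j6 [-0.19  0.53  0.18  1.29  0.07  2.7 ] w -0.0003
C 24.86759687645167
s,h 0.053250015108555704 0.02358737528683644
-65.13240312354833 10mm: [-0.009 -0.005  0.049]
-50.13240312354833 10mm: [-0.022 -0.005  0.045]
-35.13240312354833 10mm: [-0.033 -0.005  0.038]
```

Call:
move_arm(increments=[{"grip":1,"linear":[-0.01,-0.004,0.023],"twist":0},{"grip":1,"linear":[-0.01,-0.004,0.023],"twist":0},{"grip":1,"linear":[-0.01,-0.004,0.023],"twist":0},{"grip":1,"linear":[-0.01,-0.004,0.023],"twist":0},{"grip":1,"linear":[-0.01,-0.004,0.023],"twist":0}])

```text
clock: 7.0
eef_pos: [0.5869, -0.1009, 0.1372]
tool_rot: [-0.115, 0.741, -0.658, 0.067]
ft_force: [-9.2, 11.2, 3.0]
grip_width: 0.0
```

Run:
```python
from h import *
p,R=st();pic("c6")
```

```text
t 7.0 p [ 0.5869 -0.1009  0.1372] r 0.055 polar 39.7 x-ang -165.0 z-ang -75.3 down [-0.082  0.107 -0.991] F [-9.2 11.2  3. ] j1,j6 [-0.21  0.56  0.24  1.35  0.09  2.66] w 0.0
```

View pics/c6.png

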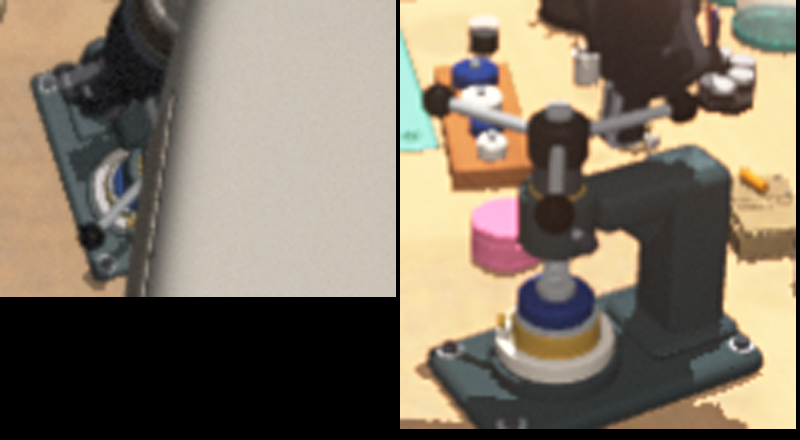

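The side crop shows balls at (438,99), (554,213) and (684,105). The force has risen to about 14 N.

Run:
```python
from h import *
L=[sc(438,99),sc(554,213),sc(684,105)]
w=fit("side",L);print(proj("side",balls(w)).round(1),np.round(L,1))
# blue die lower edge / steel band thickness comparison in side view, hub height by depth-free check
w2=fit("top",[(360+92/3.3,190+236/3.3)])
p,R=st()
C=128-np.degrees(w);u=np.radians(C);d=p[:2]-H;print("C",C,"s,h",d@[np.cos(u),np.sin(u)],d@[-np.sin(u),np.cos(u)])
for a in(C-90,C-75):
  n=np.radians(a);print(a,"10mm:",(R.T@np.array([np.cos(n),np.sin(n),0])*.05).round(3))
# crop of die/back in first and present side pictures, column profile
a=cv2.imread("pics/side0.png");b,_=bot.camera("side");cv2.imwrite("pics/side7.png",b)
for n,i in(("0",a),("now",b)):
  print(n,[tuple(int(v) for v in i[y,320:324].mean(0)) for y in range(318,358,1)])
```

```text
dw 1.97 err px 0.44 ram est 0.0258
[[321.6 309.7]
 [286.7 275.2]
 [360.3 277.2]] [[286.5 275. ]
 [321.7 309.5]
 [361.1 276.8]]
dw 1.96 err px 0.19 ram est 0.0258
t 7.1 p [ 0.5869 -0.1011  0.1372] r 0.0549 polar 39.6 x-ang -165.0 z-ang -75.4 down [-0.082  0.107 -0.991] F [-8.7 10.7  4. ] j1,j6 [-0.21  0.56  0.24  1.35  0.09  2.66] w -0.0003
C 15.127314359227682 s,h 0.049998527527948936 0.022737061934121852
-74.87268564077232 10mm: [-0.    -0.006  0.05 ]
-59.87268564077232 10mm: [-0.013 -0.007  0.048]
0 [(54, 59, 63), (54, 59, 63), (54, 58, 62), (54, 57, 62), (52, 55, 61), (59, 62, 67), (98, 101, 105), (121, 123, 128), (124, 126, 131), (125, 127, 131), (121, 123, 128), (117, 119, 124), (102, 91, 93), (86, 58, 57), (83, 47, 46), (90, 50, 48), (99, 55, 50), (89, 50, 48), (81, 45, 45), (79, 46, 45), (81, 49, 49), (101, 89, 90), (118, 118, 121), (121, 124, 127), (123, 125, 129), (134, 135, 139), (109, 109, 114), (84, 83, 90), (73, 89, 106), (62, 123, 160), (55, 122, 160), (53, 117, 154), (53, 116, 153), (51, 113, 149), (50, 116, 154), (69, 134, 173), (144, 162, 177), (162, 174, 186), (165, 178, 189), (153, 166, 177)]
now [(53, 57, 60), (53, 57, 59), (53, 56, 59), (53, 56, 59), (51, 54, 57), (58, 61, 63), (102, 104, 108), (130, 132, 135), (134, 135, 138), (129, 131, 134), (128, 129, 132), (136, 138, 141), (124, 126, 129), (119, 122, 125), (122, 124, 128), (127, 129, 132), (122, 123, 127), (114, 117, 120), (94, 78, 77), (82, 48, 45), (83, 45, 41), (92, 49, 43), (95, 51, 44), (84, 46, 41), (79, 43, 40), (77, 42, 38), (80, 52, 49), (114, 110, 111), (130, 133, 136), (92, 130, 153), (58, 120, 154), (51, 116, 152), (50, 113, 150), (50, 111, 146), (48, 114, 151), (67, 133, 170), (143, 161, 176), (161, 172, 183), (164, 176, 187), (152, 165, 175)]
```

Call:
move_arm(increments=[{"grip":1,"linear":[-0.004,-0.005,0.025],"twist":0},{"grip":1,"linear":[-0.004,-0.005,0.025],"twist":0},{"grip":1,"linear":[-0.004,-0.005,0.025],"twist":0},{"grip":1,"linear":[-0.004,-0.005,0.025],"twist":0},{"grip":1,"linear":[-0.004,-0.005,0.025],"twist":0}])

```text
clock: 7.65
eef_pos: [0.5859, -0.1003, 0.1383]
tool_rot: [-0.129, 0.756, -0.638, 0.067]
ft_force: [-6.3, 13.7, 1.2]
grip_width: 0.0001
```

```bash
cat >> h.py <<'E'
def dark(n,exp,rad=9):
    "black-ball centroid near the expected pixels"
    i,_=bot.camera(n);g=i.max(2);out=[]
    for u,v in exp:
        x0,y0=int(u)-rad,int(v)-rad;m=(g[y0:y0+2*rad,x0:x0+2*rad]<45).astype(np.uint8)
        m=cv2.morphologyEx(m,cv2.MORPH_OPEN,np.ones((4,4),np.uint8));k,l,s,c=cv2.connectedComponentsWithStats(m)
        out.append((c[1+np.argmax(s[1:,4])]+[x0,y0]).round(1) if k>1 else None)
    return out
E
python3 - <<'E'
from h import *
p,R=st()
for g in(1.97,2.1):
    b=dark("side",proj("side",balls(g))[[0,1]]);print(b)
    b=[x for x in b if x is not None]
    if b: fit("side",b)
i,_=bot.camera("side");print([tuple(int(v) for v in i[y,320:324].mean(0)) for y in range(342,352)])
E
```

```text
t 7.65 p [ 0.5859 -0.1003  0.1383] r 0.0546 polar 40.9 x-ang -163.7 z-ang -74.4 down [-0.11   0.152 -0.982] F [-6.3 13.7  1.2] j1,j6 [-0.23  0.59  0.28  1.4   0.12  2.62] w 0.0001
[None, None]
[None, None]
[(79, 44, 39), (78, 42, 38), (80, 52, 48), (113, 110, 111), (131, 134, 136), (92, 130, 154), (57, 119, 154), (51, 116, 153), (50, 113, 149), (49, 111, 146)]
```

Run:
```python
from h import *
i,_=bot.camera("side");cv2.imwrite("pics/side8.png",i)
crop("side",i,275,262,100,90,8,"pics/c7.png")
im=cv2.imread("pics/c7.png");cv2.imwrite("pics/c7.png",im[:600]) if 0 else cv2.imwrite("pics/c7.png",cv2.resize(i[262:352,275:375],(660,594),interpolation=2))
# expected pixel rows
v=np.array([.371,-.839])-H;v/=np.linalg.norm(v)
for r,z,n in((.022,.050,"die bottom front if at z50"),(.022,.051,"51"),(.022,.052,"52"),(.022,.053,"53"),(.025,.050,"case top front"),(.025,.038,"")):
    print(n,proj("side",[*(H+r*v),z]).round(1))
```

```text
die bottom front if at z50 [[321.7 347.1]]
51 [[321.7 346.7]]
52 [[321.7 346.2]]
53 [[321.7 345.8]]
case top front [[321.7 348.1]]
 [[321.6 353.5]]
```

View pics/c7.png

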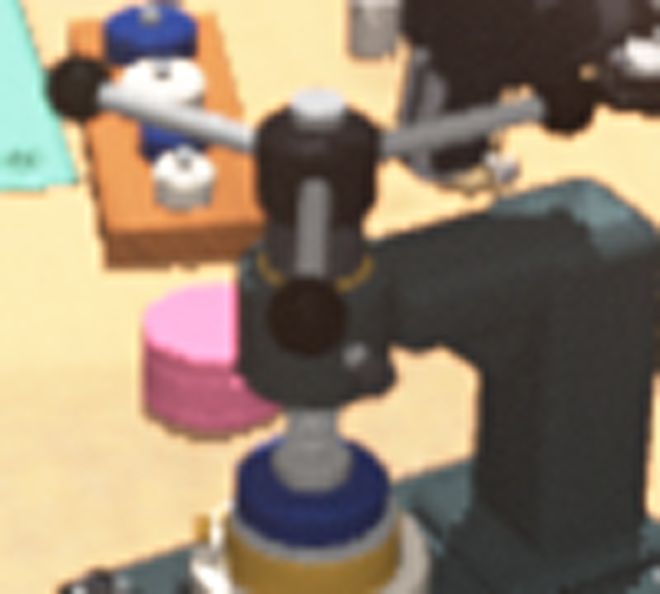

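The side crop shows balls at (79,88), (307,315) and (567,105), unchanged since the last picture. The wheel has stalled at about 15 N with only a sliver of the collar gap left. I'll make one slightly firmer but still moderate push to confirm the back is home.

Call:
move_arm(increments=[{"grip":1,"linear":[0,0,0],"twist":0},{"grip":1,"linear":[0,0,0],"twist":0},{"grip":1,"linear":[0,0,0],"twist":0},{"grip":1,"linear":[-0.004,-0.006,0.035],"twist":0},{"grip":1,"linear":[-0.004,-0.007,0.035],"twist":0}])

```text
clock: 8.35
eef_pos: [0.5865, -0.102, 0.1391]
tool_rot: [-0.135, 0.763, -0.629, 0.067]
ft_force: [-9.5, 23.0, 3.0]
grip_width: -0.0001
```

Run:
```python
from h import *
p,R=st();a=cv2.imread("pics/side8.png")
i,_=bot.camera("side");cv2.imwrite("pics/side9.png",i)
# hub/spokes/die region shift between the two pictures
for n,(x,y,w,h) in dict(leftball=(280,268,14,14),die=(308,326,28,20),near=(313,300,17,18)).items():
    A=a[y:y+h,x:x+w].astype(np.float32).mean(2);B=i[y:y+h,x:x+w].astype(np.float32).mean(2);print(n,np.round(cv2.phaseCorrelate(A,B)[0],2))
```

```text
t 8.35 p [ 0.5865 -0.102   0.1391] r 0.054 polar 39.2 x-ang -163.1 z-ang -73.9 down [-0.121  0.173 -0.977] F [-9.5 23.   3. ] j1,j6 [-0.24  0.61  0.31  1.43  0.14  2.6 ] w -0.0001
leftball [1.17 0.22]
die [0.05 0.04]
near [0.42 0.04]
```

The wheel did not move on at about 25 N, so the back is home. Now I'll plan the return along the arc.

```bash
cat >> h.py <<'E'
def plan(dth,tw,r,z,n=5):
    "rows for an arc of dth deg/row, twist tw deg/row (about tool y), easing to radius r, height z"
    p,R=st();d=p[:2]-H;th=np.degrees(np.arctan2(d[1],d[0]));r0=np.hypot(*d);z0=p[2]
    for k in range(1,n+1):
        q=np.array(at(r0+(r-r0)*k/n,th+dth*k,z0+(z-z0)*k/n));print(((R.T@(q-p))/.2).round(3).tolist(),round(np.radians(tw)/2,3))
        p=q;R=R@Ro.from_rotvec([0,np.radians(tw),0]).as_matrix()
E
python3 - <<'E'
from h import *
plan(8,-8,.050,.142)
E
```

```text
t 8.4 p [ 0.5863 -0.1017  0.1391] r 0.0541 polar 39.5 x-ang -163.1 z-ang -73.9 down [-0.122  0.174 -0.977] F [-7.6 19.1  4.9] j1,j6 [-0.24  0.61  0.31  1.43  0.14  2.6 ] w -0.0003
[0.021, 0.005, -0.031] -0.07
[0.02, 0.004, -0.031] -0.07
[0.02, 0.004, -0.03] -0.07
[0.02, 0.003, -0.03] -0.07
[0.02, 0.002, -0.03] -0.07
```

Call:
move_arm(increments=[{"grip":1,"linear":[0.02,0.005,-0.031],"twist":-0.07},{"grip":1,"linear":[0.02,0.004,-0.031],"twist":-0.07},{"grip":1,"linear":[0.02,0.004,-0.03],"twist":-0.07},{"grip":1,"linear":[0.02,0.003,-0.03],"twist":-0.07},{"grip":1,"linear":[0.02,0.002,-0.03],"twist":-0.07}])

```text
clock: 8.9
eef_pos: [0.5575, -0.0896, 0.1437]
tool_rot: [-0.348, 0.686, -0.542, 0.338]
ft_force: [-1.6, 0.4, -0.2]
grip_width: 0.0002
```

Run:
```python
from h import *
plan(8,-8,.048,.142)
```

```text
t 8.9 p [ 0.5575 -0.0896  0.1437] r 0.0483 polar 74.5 x-ang -122.1 z-ang -31.2 down [-0.112  0.17  -0.979] F [-1.6  0.4 -0.2] j1,j6 [-0.23  0.54  0.19  1.38  0.14  1.88] w 0.0002
[0.012, 0.006, -0.031] -0.07
[0.012, 0.006, -0.031] -0.07
[0.012, 0.005, -0.031] -0.07
[0.012, 0.004, -0.031] -0.07
[0.012, 0.003, -0.031] -0.07
```

Call:
move_arm(increments=[{"grip":1,"linear":[0.012,0.006,-0.031],"twist":-0.07},{"grip":1,"linear":[0.012,0.006,-0.031],"twist":-0.07},{"grip":1,"linear":[0.012,0.005,-0.031],"twist":-0.07},{"grip":1,"linear":[0.012,0.004,-0.031],"twist":-0.07},{"grip":1,"linear":[0.012,0.003,-0.031],"twist":-0.07}])

```text
clock: 9.4
eef_pos: [0.5295, -0.0992, 0.1452]
tool_rot: [-0.518, 0.515, -0.389, 0.562]
ft_force: [2.1, 6.0, 1.6]
grip_width: 0.0001
```

Run:
```python
from h import *
plan(8,-8,.050,.141)
```

```text
t 9.4 p [ 0.5295 -0.0992  0.1452] r 0.0398 polar 112.3 x-ang -80.2 z-ang 10.5 down [-0.097  0.161 -0.982] F [2.1 6.  1.6] j1,j6 [-0.26  0.47  0.1   1.33  0.13  1.13] w 0.0001
[-0.001, 0.006, -0.03] -0.07
[-0.001, 0.006, -0.031] -0.07
[-0.0, 0.005, -0.033] -0.07
[0.0, 0.004, -0.034] -0.07
[0.0, 0.003, -0.036] -0.07
```

Call:
move_arm(increments=[{"grip":1,"linear":[-0.012,0.006,-0.032],"twist":-0.07},{"grip":1,"linear":[-0.01,0.006,-0.033],"twist":-0.07},{"grip":1,"linear":[-0.006,0.005,-0.034],"twist":-0.07},{"grip":1,"linear":[-0.004,0.004,-0.035],"twist":-0.07},{"grip":1,"linear":[0,0.003,-0.036],"twist":-0.07}])

```text
clock: 9.9
eef_pos: [0.5104, -0.1116, 0.1498]
tool_rot: [-0.62, 0.267, -0.189, 0.713]
ft_force: [0.4, 4.1, 5.0]
grip_width: -0.0002
```

Run:
```python
from h import *
plan(8,-7,.048,.142)
```

```text
t 9.9 p [ 0.5104 -0.1116  0.1498] r 0.0421 polar 144.3 x-ang -37.4 z-ang 51.8 down [-0.062  0.158 -0.985] F [0.4 4.1 5. ] j1,j6 [-0.29  0.42  0.02  1.28  0.13  0.36] w -0.0002
[-0.002, 0.005, -0.031] -0.061
[-0.001, 0.005, -0.032] -0.061
[-0.001, 0.004, -0.033] -0.061
[-0.0, 0.003, -0.034] -0.061
[0.0, 0.003, -0.034] -0.061
```

Call:
move_arm(increments=[{"grip":1,"linear":[-0.008,0.014,-0.032],"twist":-0.06},{"grip":1,"linear":[-0.006,0.012,-0.033],"twist":-0.06},{"grip":1,"linear":[-0.004,0.01,-0.034],"twist":-0.06},{"grip":1,"linear":[-0.004,0.008,-0.035],"twist":-0.06},{"grip":1,"linear":[-0.002,0.008,-0.035],"twist":-0.06}])

```text
clock: 10.4
eef_pos: [0.501, -0.1396, 0.1451]
tool_rot: [-0.648, 0.024, 0.003, 0.761]
ft_force: [0.2, 4.1, 3.1]
grip_width: -0.0
```

Run:
```python
from h import *
plan(8,-7,.048,.145);pic("c8")
```

```text
t 10.4 p [ 0.501  -0.1396  0.1451] r 0.0438 polar -175.4 x-ang -1.5 z-ang 88.1 down [-0.036  0.16  -0.986] F [0.2 4.1 3.1] j1,j6 [-0.35  0.4  -0.01  1.25  0.14 -0.33] w -0.0
[0.001, -0.005, -0.031] -0.061
[0.002, -0.005, -0.031] -0.061
[0.003, -0.005, -0.032] -0.061
[0.003, -0.005, -0.032] -0.061
[0.004, -0.005, -0.033] -0.061
```

View pics/c8.png

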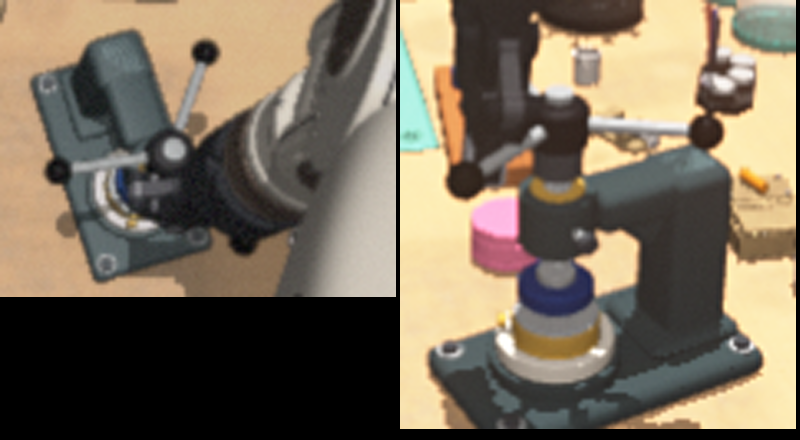

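The picture shows the wheel turned back, with balls in the side crop at (464,181) and (706,132), and at (59,171), (205,52) and (243,243) in the top crop. A grey band shows under the die, so I'll check that.

Run:
```python
from h import *
fit("side",[sc(464,181),sc(706,132)]);tc=lambda x,y:(360+x/3.3,190+y/3.3)
fit("top",[tc(59,171),tc(205,52),tc(243,243)])
i,_=bot.camera("side");cv2.imwrite("pics/side10.png",i)
a=cv2.imread("pics/side0.png")
S=np.hstack([cv2.resize(x[315:360,300:344],(396,405),interpolation=2) for x in(a,i)]);cv2.imwrite("pics/c9.png",S)
```

```text
dw 0.49 err px 0.39 ram est 0.0164
dw 0.51 err px 0.51 ram est 0.0165
```

View pics/c9.png

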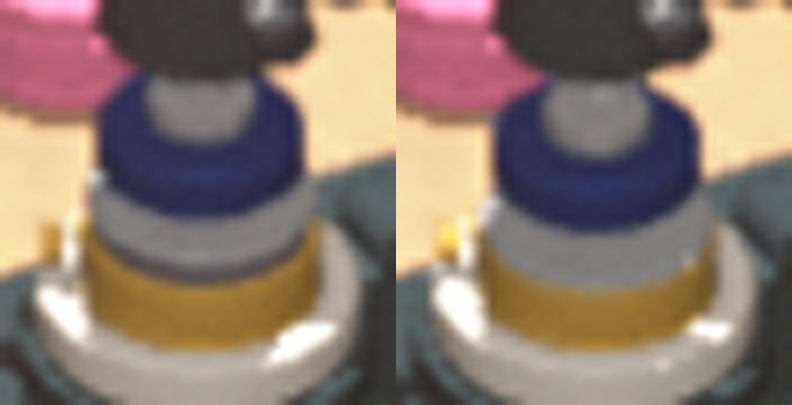

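Before pressing (left), the back shows its proud dark rim. Now (right), the rim is gone and only the flat top meets the brass, so the back is home. I'll keep raising the die.

Call:
move_arm(increments=[{"grip":1,"linear":[0,0,-0.033],"twist":-0.06},{"grip":1,"linear":[0.001,0,-0.033],"twist":-0.06},{"grip":1,"linear":[0.002,-0.001,-0.034],"twist":-0.06},{"grip":1,"linear":[0.002,-0.001,-0.034],"twist":-0.06},{"grip":1,"linear":[0.002,-0.001,-0.034],"twist":-0.06}])

```text
clock: 11.05
eef_pos: [0.5122, -0.1671, 0.1441]
tool_rot: [-0.615, -0.207, 0.193, 0.736]
ft_force: [-0.6, 10.1, 8.0]
grip_width: 0.0001
```

Run:
```python
from h import *
plan(8,-7,.048,.143)
```

```text
t 11.05 p [ 0.5122 -0.1671  0.1441] r 0.0449 polar -136.3 x-ang 32.7 z-ang 123.3 down [-0.029  0.169 -0.985] F [-0.6 10.1  8. ] j1,j6 [-0.4   0.44  0.05  1.27  0.14 -0.98] w 0.0001
[0.005, -0.004, -0.031] -0.061
[0.006, -0.003, -0.031] -0.061
[0.006, -0.003, -0.032] -0.061
[0.007, -0.002, -0.032] -0.061
[0.008, -0.001, -0.033] -0.061
```

Call:
move_arm(increments=[{"grip":1,"linear":[0.004,-0.004,-0.031],"twist":-0.06},{"grip":1,"linear":[0.005,-0.003,-0.031],"twist":-0.06},{"grip":1,"linear":[0.006,-0.003,-0.032],"twist":-0.06},{"grip":1,"linear":[0,0,0],"twist":0},{"grip":1,"linear":[0,0,0.03],"twist":0}])

```text
clock: 11.55
eef_pos: [0.5237, -0.174, 0.1476]
tool_rot: [-0.569, -0.339, 0.301, 0.686]
ft_force: [-0.1, -0.3, 0.2]
grip_width: -0.0
```

Run:
```python
from h import *
pic("c10");p,R=st()
print("mid 190:",to(at(.047,195,p[2]),R,p),"up .1m:",(R.T@[0,0,.1]/.2).round(3))
```

```text
t 11.65 p [ 0.5227 -0.1733  0.1478] r 0.0431 polar -120.5 x-ang 53.6 z-ang 144.5 down [-0.027  0.172 -0.985] F [ 0.1  0.2 -0.4] j1,j6 [-0.4   0.46  0.09  1.29  0.15 -1.35] w -0.0004
mid 190: [0.031 0.025 0.167] up .1m: [ 0.062 -0.492  0.062]
```

View pics/c10.png

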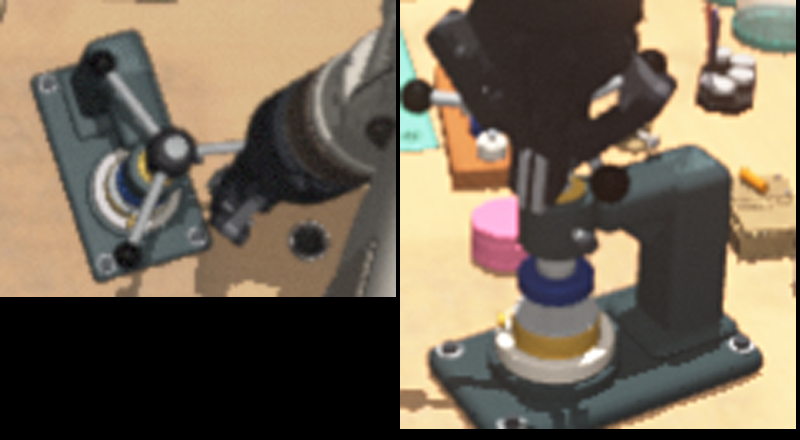

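The picture shows balls at (98,62) and (127,256) in the top crop, and at (415,97), (611,183) and (652,65) in the side crop. The die is well up, and the finger stands in front of the hub.

Run:
```python
from h import *
tc=lambda x,y:(360+x/3.3,190+y/3.3)
w=fit("top",[tc(98,62),tc(127,256)]);w=fit("side",[sc(415,97),sc(611,183),sc(652,65)])
print("spokes",[(a-np.degrees(w))%360 for a in(8,-112,128)])
i=cv2.imread("pics/c10.png");print()
```

```text
dw -0.49 err px 1.02 ram est 0.0102
dw -0.48 err px 0.6 ram est 0.0102
spokes [np.float64(35.50197416627949), np.float64(275.5019741662795), np.float64(155.5019741662795)]
```

Run:
```python
from h import *
p,R=st();print(to(at(.052,212,p[2]+.002),R,p))
```

```text
t 11.65 p [ 0.5227 -0.1733  0.1478] r 0.0431 polar -120.5 x-ang 53.6 z-ang 144.5 down [-0.027  0.172 -0.985] F [ 0.1  0.2 -0.4] j1,j6 [-0.4   0.46  0.09  1.29  0.15 -1.35] w -0.0004
[-0.026  0.001  0.119]
```

Call:
move_arm(increments=[{"grip":1,"linear":[-0.013,0,0.06],"twist":0},{"grip":1,"linear":[-0.013,0,0.06],"twist":0},{"grip":1,"linear":[0,0,0],"twist":0},{"grip":1,"linear":[0.012,-0.098,0.012],"twist":0},{"grip":1,"linear":[0.012,-0.098,0.012],"twist":0}])

```text
clock: 12.15
eef_pos: [0.4974, -0.1637, 0.1873]
tool_rot: [-0.569, -0.334, 0.3, 0.688]
ft_force: [0.7, -0.4, -0.7]
grip_width: -0.0001
```

Run:
```python
from h import *
p,R=st()
```

```text
t 12.15 p [ 0.4974 -0.1637  0.1873] r 0.0547 polar -149.7 x-ang 53.1 z-ang 144.0 down [-0.033  0.172 -0.985] F [ 0.7 -0.4 -0.7] j1,j6 [-0.4   0.39  0.08  1.36  0.15 -1.34] w -0.0001
```

No contact force. I'll go on up, then clear the finger sideways towards the robot.

Call:
move_arm(increments=[{"grip":1,"linear":[0.012,-0.098,0.012],"twist":0},{"grip":1,"linear":[0.012,-0.098,0.012],"twist":0},{"grip":1,"linear":[0.012,-0.098,0.012],"twist":0},{"grip":1,"linear":[0.012,-0.098,0.012],"twist":0},{"grip":1,"linear":[0.012,-0.098,0.012],"twist":0}])

```text
clock: 12.65
eef_pos: [0.4995, -0.1655, 0.2898]
tool_rot: [-0.571, -0.332, 0.298, 0.689]
ft_force: [-0.3, -0.0, 0.1]
grip_width: 0.0002
```

Run:
```python
from h import *
p,R=st();print(to([.36,-.16,.29],R,p))
```

```text
t 12.65 p [ 0.4995 -0.1655  0.2898] r 0.0538 polar -146.8 x-ang 52.8 z-ang 143.6 down [-0.032  0.169 -0.985] F [-0.3 -0.   0.1] j1,j6 [-0.4   0.36  0.3   1.61  0.14 -1.34] w 0.0002
[-0.397  0.026  0.574]
```

Call:
move_arm(increments=[{"grip":1,"linear":[-0.1,0,0.14],"twist":0},{"grip":1,"linear":[-0.1,0,0.14],"twist":0},{"grip":1,"linear":[-0.1,0,0.14],"twist":0},{"grip":1,"linear":[-0.1,0,0.14],"twist":0},{"grip":1,"linear":[0,0,0],"twist":0}])

```text
clock: 13.15
eef_pos: [0.3624, -0.1652, 0.2963]
tool_rot: [-0.575, -0.333, 0.296, 0.686]
ft_force: [0.4, -0.3, 0.2]
grip_width: -0.0001
```

Run:
```python
from h import *
p,R=st();t,_=bot.camera("top");s,_=bot.camera("side")
a=cv2.imread("pics/top0.png");b=cv2.imread("pics/side0.png");cv2.imwrite("pics/topF.png",t);cv2.imwrite("pics/sideF.png",s)
# predicted ball spots: dark there?
for n,i in(("top",t),("side",s)):
    q=proj(n,balls(-.48)).round(1);print(n,q.tolist(),[int(i[int(v)-2:int(v)+3,int(u)-2:int(u)+3].mean()) for u,v in q])
# what changed on the bench away from press and arm
for n,i,o in(("top",t,a),("side",s,b)):
    m=(cv2.absdiff(cv2.GaussianBlur(i,(5,5),0),cv2.GaussianBlur(o,(5,5),0)).max(2)>35).astype(np.uint8)
    k,l,st_,c=cv2.connectedComponentsWithStats(m);print(n,[(x.tolist()) for x in st_[1:] if x[4]>25])
d=np.load("side0.npy")
# die gap: blue bottom row vs steel in column 322
print([tuple(int(v) for v in s[y,320:324].mean(0)) for y in range(326,350)])
```

```text
t 13.15 p [ 0.3624 -0.1652  0.2963] r 0.1845 polar -170.9 x-ang 52.6 z-ang 143.3 down [-0.023  0.163 -0.986] F [ 0.4 -0.3  0.2] j1,j6 [-0.53  0.1  -0.01  1.56  0.13 -1.46] w -0.0001
top [[391.1, 208.8], [445.9, 232.4], [399.0, 267.0]] [30, 30, 27]
side [[350.6, 264.2], [338.8, 300.2], [279.9, 273.9]] [68, 40, 48]
top [[401, 199, 11, 30, 122], [388, 205, 8, 9, 53], [394, 213, 14, 18, 68], [422, 228, 28, 9, 120], [396, 239, 11, 11, 46], [419, 239, 30, 16, 209], [466, 238, 174, 242, 25631], [398, 242, 13, 21, 90], [380, 253, 10, 9, 66], [422, 257, 19, 11, 88], [394, 264, 11, 8, 65], [384, 266, 8, 10, 45], [395, 273, 8, 11, 57], [427, 281, 106, 68, 4273], [511, 290, 7, 13, 35], [495, 339, 26, 34, 218], [477, 392, 15, 14, 126], [447, 407, 43, 73, 1069], [339, 411, 74, 30, 1060], [302, 429, 141, 51, 2964], [292, 459, 20, 21, 275], [318, 473, 8, 7, 34]]
side [[48, 0, 45, 263, 1620], [157, 0, 91, 76, 2161], [166, 52, 17, 25, 269], [0, 59, 15, 66, 705], [173, 79, 80, 154, 7262], [32, 80, 4, 29, 57], [0, 139, 35, 51, 917], [0, 191, 102, 249, 12202], [0, 194, 27, 14, 243], [51, 229, 8, 18, 80], [314, 259, 53, 23, 464], [274, 262, 40, 19, 385], [309, 280, 36, 27, 380], [63, 320, 21, 10, 139], [312, 342, 22, 5, 36], [273, 363, 17, 7, 82], [322, 381, 17, 23, 159], [306, 383, 12, 22, 151], [178, 398, 75, 82, 4757]]
[(128, 130, 135), (123, 127, 131), (117, 118, 123), (97, 82, 84), (84, 50, 50), (84, 48, 48), (95, 53, 50), (97, 54, 50), (85, 48, 47), (80, 46, 46), (80, 45, 45), (84, 58, 57), (111, 107, 111), (121, 124, 128), (121, 124, 128), (120, 123, 127), (122, 124, 127), (122, 124, 127), (123, 124, 128), (124, 125, 128), (130, 132, 137), (92, 131, 155), (60, 121, 157), (53, 118, 155)]
```

```bash
python3 -c "
from workcell import bot
print(bot.job_done())"
```

```text
the job is handed in; nothing more can be done
None
```

The clock case's back is pressed home, the die stands about 15.5 mm clear above it, and the job is handed in. It took about 13 s of the 45 s. I pushed one spoke clockwise with the shut fingers, used as a single finger. I then pushed the next spoke back anticlockwise without lifting out, and took the finger up and away.

**Last checks:**
- **Back home:** The wheel stalled about 1.97 rad on from the start. It did not measurably turn further at about 25 N, the highest force I read and below the 40 N forcing limit. The proud dark rim seen at the start is gone in the side view.
- **Die clearance:** The ball positions put the ram at about 0.0102 m. The die edge in the pictures agrees, 7 px up or about 16 mm. 12 mm was asked.
- **Robot clear:** The finger is about 18 cm from the axis, with no force on the tool beyond noise.
- **Case and bench:** The finger never came near the case or the other things on the bench.

**Weak or disagreeing checks:**
- The picture-shift check during the 25 N push was too noisy to read, so "home" rests on the stall, the ram estimate and the look of the rim.
- Ram figures are good to about 1 mm only.
- The tool tilted about 12° under load, which did no harm.
- Comparing start and end pictures shows changed patches away from the press. I put these down to the arm and shadows, but I had no views left to look at them.

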